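# Load the slide carrier into the slide reader and shut its door

### The arm

A 6-joint arm with a two-finger parallel gripper is mounted at the origin on a cart in front of the work surface, level with it; the furniture and walls round the work are solid. World frame = base frame: x ahead of the robot, y to its left, z up, the work surface at z = 0. Lengths are in m, angles in rad, forces in N, time in s.
With the tool pointing down it reaches from about 0.375 to 0.9 m from the base axis. Payload 3.1 kg.
Tool frame: the origin (TCP) lies at the very end of the fingers, on their centre line; the grasp point (between the pads) lies 19 mm behind it; z points along the fingers, y is the line along which they close (so a half turn about z gives the same grasp; the last joint's range is limited). The gripper opens to 85 mm and grips with 20 to 120 N. Pads are 22 mm wide; open, the fingers measure 114 mm over their backs; the gripper's body (76 mm by 85 mm) begins 54 mm behind the grasp point. The pads swing forward as they close: fully open they stand 13 mm farther back than shut.
Start: joints at [-0.178, 0.527, 1.433, -0, 1.181, -0.178], TCP at [0.625, 0, 0.202] pointing down, gripper open.
Joint ranges: [-3.08, 3.08], [-0.75, 2.2], [0.22, 2.44], [-1.43, 4.57], [0, 2.65], [-2.85, 2.85]. Speed limits (rad/s): [2.79, 2.79, 3.14, 3.14, 3.14, 3.14].

### API

Orientations are given as a unit quaternion [x, y, z, w].
In Python, from station import sense, snapshot, camera_params, sign_off gives the robot as it stands.
- The arm moves only by the shell command python3 -m handwheel 'ROWS' [OPENING] [FORCE]. ROWS is JSON, a list that holds one entry, the list of rows, each a list of 4 numbers: the shift along the tool's x, y, z in units of 25 mm (1.0 is 25 mm), then the turn about the tool's z in units of 6 degrees (1.0 is 6 degrees). A call has 1 to 20 rows; each row shifts and turns the commanded pose from where the row before left it, along the tool's axes as they then stand; what a row does not reach is not made up. A row lasts 1/8 s, in which the tool goes at most 62.5 mm and 10.7 degrees, less where a joint would pass 70% of its speed; a pose out of reach is approached as far as the arm can. A call is refused whole if a number of a shift passes 1 or a number of a turn 1, either way. A call with a gripper value outside its range is refused whole. OPENING is the finger opening in mm, from 0 to 85.4, set as the call begins (- or left out, the last holds). The fingers move at their own pace and stop on an object; FORCE is the grip in N (left out, the last holds). Time passes only in rows, so rows that do not move let the fingers close. It gives the time, the measured TCP pose, the force, the opening and the grip force at its end, in the units of the state.
- sense(): the state, without advancing time (a new reading comes with each control period).
- snapshot(name): name is "scene" or "side" or "wrist"; returns (picture, depth): 400x640x3 uint8, red, green, blue; 400x640 float32, m along the optical axis (not along the pixel's ray), 0 where there is no reading.
- camera_params(name): a dict with "mtx" (3x3 intrinsics, pixels), "extrinsics" (4x4, takes a point from camera to world coordinates); the wrist camera has in their place "hand_eye" (4x4, takes a point from camera to tool coordinates, whose origin is the TCP and whose axes are the flange's). Camera axes: x right, y up, looking along -z (the intrinsics and any distortion apply to the point x, -y, -z); pixel columns grow to the right and rows downward; lengths in m; the calibration is good to about 2 mm. A picture is of the moment at which its call begins: read the wrist's pose just before it. camera_params takes no time and is no camera call.
- sign_off(): hands the job in; it is judged then, once.
The state is a dict: "t": time; "q": joint angles; "qd": joint speeds; "tau": joint torques, N m; "tcp_pos": TCP position; "tool_rot": TCP orientation; "force": force on the tool from outside, world axes, zero at the start; "ft_torque": the same for the moment, N m; "finger_gap": opening from 0.0 (shut) to 1.0 (fully open); "gripper_force": force on a finger pad.
Only numpy, scipy, OpenCV 4.12 (cv2) and the standard library are available. Lean on these libraries where they do the work, as an engineer would, in place of code of your own. Each camera call takes 0.05 s, during which the arm holds its last target. There are 200 camera calls.

### The job

Load the slide reader and close it up: lift the slide carrier out of its grey nest, set it down on the reader's loading shelf in line with the mouth, its blue tab towards you, and let go of it; then take it again at the tab end and slide it along the shelf under the hood until it is fully home against the end stop, and swing the reader's white door completely shut. Keep the carrier level all the way, so that the glass slides stay in it, and leave the timer, forceps, specimen pot and tape roll where they are.

Things in the scene. Friction and masses are not known exactly. Their poses are not given: they have to be found in the camera images.
- slide_reader: White slide reader, fixed to the worktop. Origin on the worktop below the middle of its mouth, in the hood's front face; x points into the chamber, y to the left seen from the front. Hood: x 0 to 125 mm, y -66 to 66 mm, 66 mm high; grey optics head on it at x 52 to 123, y -50 to 50, up to z 98 mm. Mouth 67 mm wide, ceiling at z 44 mm; from x 0 to 22 mm lead-ins narrow it to 61 mm between guides.
- shelf_top (a point): Point on the reader's flat loading shelf, midway across, 58 mm before the hood's front face, 12 mm above the worktop; axes as the reader's. The shelf runs from 115 mm before the hood through the mouth to the end stop 102 mm behind the front face, without a step; 90 mm wide.
- carrier_home (a point): Where the carrier's origin lies when it is fully home against the end stop: x 52, y 0, z 12 mm of the reader's frame; axes as the reader's. The tab then stands before the mouth, 12 to 28 mm out of the hood's front face.
- slide_carrier: Loose slide carrier, 0.15 to 0.3 kg: silver-grey tray 100 mm long (x), 58 mm wide (y), 22 mm high, two glass slides fixed in its top, a blue tab at its -x end. Origin at the centre of the tray's underside, x along the tray away from the tab, z up. Starts in the nest, underside 6 mm above the worktop. Slides with friction only.
- carrier_tab (a point): Centre of the carrier's blue tab, a block 16 mm (x) by 20 mm (y) by 17 mm high, 72 mm from the carrier's origin along -x and 18 mm above the tray's underside (9 mm below the tab's top). A neck 12 mm wide and 14 mm long joins it to the tray.
- loading_nest: Grey nest, fixed to the worktop, holding the carrier with 2 mm of play. Origin on the worktop below the carrier's origin, axes as the carrier's. 147 by 80 mm, floor 6 mm thick. Walls 26 mm high at the far end and corners, 34 mm high close round the tab, so that the tab cannot be taken there. Both long sides are open between x -36 and 36 mm for the fingers.
- reader_door (a joint): Angle of the reader's white door on the upright hinge at the right of the mouth: 0 shut, grows as it opens (free edge towards the robot, then to the right: anticlockwise from above); limit 2.3, starts at 1.8 to 2.2. Stays where it is left (friction 0.05 N m; no spring, no catch). It cannot shut while the tab stands out of the mouth more than 32 mm. Push it shut by its outside.
- door_hinge (a point): Point on the door's hinge axis, 39 mm above the worktop, at x 0, y -64 mm of the reader. Its axes turn with the door: y runs from the hinge to the free edge, -x out of the outer face. The door is a shell 128 mm wide, 50 mm high (14 to 64 mm above the worktop), 36 mm thick, its 32 mm deep hollow side towards the hood.
- door_push (a point): Point on the door's outer face, 95 mm from the hinge towards the free edge, 36 mm out along the door's -x, 44 mm above the worktop. Near the free edge, 116 to 124 mm from the hinge, a grey lip stands 5 mm proud of the outer face.
- timer: White digital timer lying loose on the worktop, 50 x 62 x 21 mm, origin under its centre. Leave it.
- forceps: Steel forceps lying loose, 26 x 128 x 9 mm, origin under the centre. Leave them.
- specimen_pot: Loose specimen pot with orange lid beside the reader, 63 mm wide, 61 mm high, origin under its centre. Leave it. (Another like it stands at the far right.)
- tape_roll: Loose roll of white tape lying flat, 72 mm wide, 24 mm high, origin under its centre. Leave it.

How it is judged:
By the outcome, as a careful person would: the job done as asked, in the order asked, and still so for the second after the job is handed in, with the robot touching nothing.
It also fails if it takes over 69 s, if anything falls off the work surface, if the arm or the gripper's body presses on something with over 40 N, if the wrist force passes 120 N, or if a joint passes its speed limit or range.

## Working session

There is one attempt and no reset: what is moved stays moved. The work goes in short steps, Python scripts to look and compute and a shell command to move; the robot and the scene stay as the last step left them, time stands still between calls to the robot, and variables do not carry over. Pictures are saved under pics/ and viewed, at most 10 in all, crops included, and the job is handed in when it is done.

```bash
mkdir -p pics; ls
python3 - <<'E'
from station import *
import cv2,numpy as np
print({k:np.round(v,3).tolist() for k,v in sense().items()})
for n in ["scene","side","wrist"]:
    p,d=snapshot(n); cv2.imwrite(f"pics/{n}0.png",p[...,::-1]); np.save(f"pics/{n}0.npy",d)
    print(n,{k:np.round(v,4).tolist() if not isinstance(v,str) else v for k,v in camera_params(n).items()}, (d>0).mean())
E
```

```text
pics
{'t': 0.0, 'q': [-0.179, 0.528, 1.434, -0.0, 1.181, -0.179], 'qd': [-0.001, 0.002, -0.0, 0.001, -0.002, -0.0], 'tau': [0.0, -44.234, -17.802, -0.0, 0.008, 0.0], 'tcp_pos': [0.624, 0.0, 0.201], 'tool_rot': [0.707, 0.707, -0.001, -0.001], 'force': [0.955, -0.466, -0.221], 'ft_torque': [0.007, 0.037, -0.002], 'gripper_force': 0.0, 'finger_gap': 1.0}
scene {'mtx': [[469.8432, 0.0, 324.1806], [0.0, 469.8432, 200.0874], [0.0, 0.0, 1.0]], 'extrinsics': [[-0.7603, 0.4848, -0.4322, -0.018], [-0.6495, -0.5741, 0.4985, 0.7121], [-0.0065, 0.6598, 0.7514, 0.9901], [0.0, 0.0, 0.0, 1.0]]} 0.995984375
side {'mtx': [[422.6336, 0.0, 322.5569], [0.0, 422.6336, 201.7994], [0.0, 0.0, 1.0]], 'extrinsics': [[-0.996, 0.0582, -0.0672, 0.4396], [-0.0851, -0.4073, 0.9093, 1.0515], [0.0255, 0.9114, 0.4106, 0.5041], [0.0, 0.0, 0.0, 1.0]]} 0.99621875
wrist {'mtx': [[308.9274, 0.0, 317.7973], [0.0, 308.9274, 204.3559], [0.0, 0.0, 1.0]], 'hand_eye': [[0.002, 0.962, 0.273, 0.0695], [1.0, -0.0018, -0.0008, 0.0007], [-0.0003, 0.273, -0.962, -0.171], [0.0, 0.0, 0.0, 1.0]]} 0.99608203125
```

View pics/scene0.png

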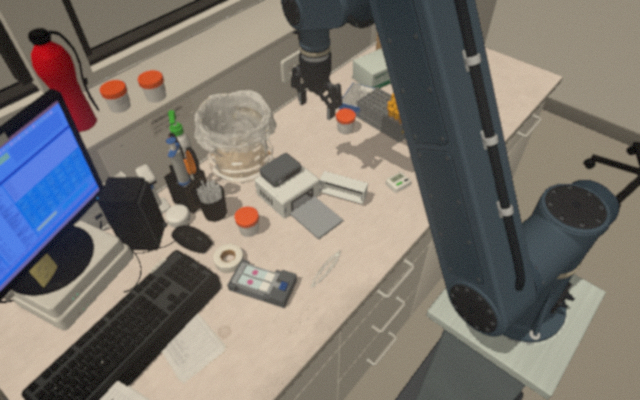

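View pics/side0.png

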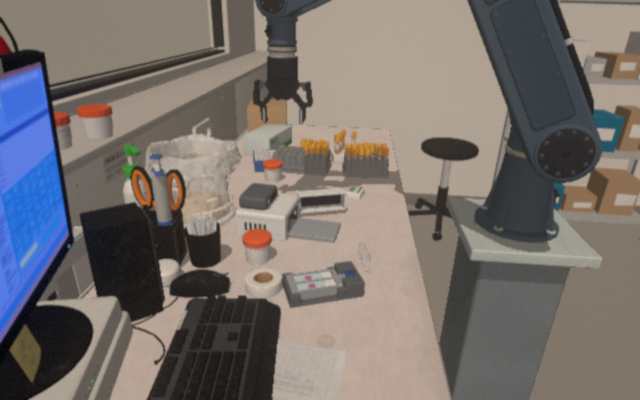

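View pics/wrist0.png

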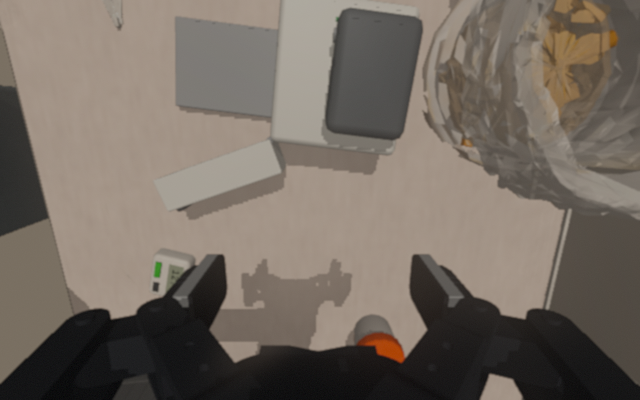

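The carrier in its nest shows at scene (263,283), side (320,285), with the tab at (291,276) and (347,271). In the wrist view the shelf corners are at (176,16), (278,30), (270,117) and (176,105), with the open door below at (157,180)–(280,150).

```bash
cat > h.py <<'E'
from station import *
import cv2,numpy as np
from scipy.spatial.transform import Rotation as R
def cam(n,s=None):
    c=camera_params(n); K=np.array(c["mtx"])
    if n!="wrist": return K,np.array(c["extrinsics"])
    s=s or sense(); T=np.eye(4); T[:3,:3]=R.from_quat(s["tool_rot"]).as_matrix(); T[:3,3]=s["tcp_pos"]
    return K,T@np.array(c["hand_eye"])
def rays(KE,px):
    K,E=KE; px=np.atleast_2d(px).astype(float)
    d=np.c_[(px[:,0]-K[0,2])/K[0,0],-(px[:,1]-K[1,2])/K[1,1],-np.ones(len(px))]
    return E[:3,3],d@E[:3,:3].T
def plane(KE,px,z):
    o,d=rays(KE,px); return o+d*((z-o[2])/d[:,2])[:,None]
def tri(views):  # [(KE,px)]
    A=0;b=0
    for KE,p in views:
        o,d=rays(KE,p); d=d[0]/np.linalg.norm(d[0]); P=np.eye(3)-np.outer(d,d); A=A+P; b=b+P@o
    return np.linalg.solve(A,b)
def dep(KE,px,D):
    o,d=rays(KE,px); return np.array([o+dd*np.median(D[int(p[1])-1:int(p[1])+2,int(p[0])-1:int(p[0])+2]) for p,dd in zip(np.atleast_2d(px),d)])
def grab(n,name):
    s=sense(); p,d=snapshot(n); cv2.imwrite(f"pics/{name}.png",p[...,::-1]); np.save(f"pics/{name}.npy",d); return s,p,d
E
python3 - <<'E'
from h import *
np.set_printoptions(precision=4,suppress=True)
S,I,W=cam("scene"),cam("side"),cam("wrist")
for nm in("tab",):
    print("tab",tri([(S,(291,276)),(I,(347,271))]))
D=[np.load(f"pics/{n}0.npy") for n in("scene","side","wrist")]
print("tray",dep(S,[(263,281)],D[0]),dep(I,[(320,285)],D[1]),dep(S,[(290,276)],D[0]))
px=[(176,16),(278,30),(270,117),(176,105),(225,65)]
print("shelf z.012\n",plane(W,px,.012)); print(dep(W,px[-1:],D[2]))
px=[(283,2),(276,150),(393,153)]
print("hood\n",plane(W,px,.066), dep(W,[(300,80),(370,80),(220,175)],D[2]))
px=[(155,181),(273,141),(284,168),(165,210)]
print("door\n",plane(W,px,.064))
E
```

```text
tab [0.4423 0.3046 0.0145]
tray [[0.4818 0.3605 0.0255]] [[0.4897 0.3801 0.0259]] [[0.4386 0.3122 0.0333]]
shelf z.012
 [[0.4781 0.1696 0.012 ]
 [0.5832 0.1568 0.012 ]
 [0.5713 0.0693 0.012 ]
 [0.4673 0.0819 0.012 ]
 [0.5251 0.123  0.012 ]]
[[0.525  0.123  0.0116]]
hood
 [[0.5946 0.1655 0.066 ]
 [0.5841 0.0382 0.066 ]
 [0.6991 0.0355 0.066 ]] [[0.6085 0.1024 0.0656]
 [0.6683 0.0991 0.0974]
 [0.526  0.0127 0.0631]]
door
 [[ 0.4597  0.0065  0.064 ]
 [ 0.5811  0.0467  0.064 ]
 [ 0.5912  0.0201  0.064 ]
 [ 0.4658 -0.0243  0.064 ]]
```

```bash
python3 -m handwheel '[[[1,-0.6,0,0],[1,-0.6,0,0],[1,-0.6,0,0],[1,-0.6,0,0],[0.6,0,0,0],[0,0,0,0],[0,0,0,0]]]'; python3 -c "
from h import *
s,p,d=grab('wrist','w1'); print(s['tcp_pos'],s['tool_rot'],s['t']); np.save('pics/w1s.npy',s,allow_pickle=True)"
python3 -m handwheel '[[[1,-0.2,0,0],[1,-0.2,0,0],[1,-0.2,0,0],[1,-0.2,0,0],[1,-0.2,0,0],[1,-0.2,0,0],[1,-0.2,0,0],[1,-0.2,0,0],[1,-0.2,0,0],[1,-0.2,0,0],[1,-0.2,0,0],[0,0,0,1],[0,0,0,1],[0,0,0,1],[0,0,0,1],[0,0,0,1],[0,0,0,1],[0,0,0,0.7],[0,0,0,0],[0,0,0,0]]]'; python3 -c "
from h import *
s,p,d=grab('wrist','w2'); print(s['tcp_pos'],s['tool_rot'],s['t']); np.save('pics/w2s.npy',s,allow_pickle=True)"
```

```text
t: 1.02
tcp_pos: [0.5658, 0.1144, 0.2019]
tool_rot: [0.707, 0.707, 0.0, 0.0]
force: [-0.0, -0.4, 1.3]
finger_gap: 0.999
gripper_force: 0.0
[0.56581589 0.11437403 0.2019327 ] [7.07221790e-01 7.06991646e-01 3.86190482e-05 3.87753335e-04] 1.025
t: 3.58
tcp_pos: [0.5104, 0.3896, 0.2019]
tool_rot: [0.907, 0.421, -0.0, 0.0]
force: [0.6, -0.5, 0.1]
finger_gap: 1.0
gripper_force: 0.0
[0.5104209  0.38959368 0.20186638] [ 9.06983607e-01  4.21165918e-01 -6.20874253e-05  5.20540102e-05] 3.575
```

View pics/w1.png

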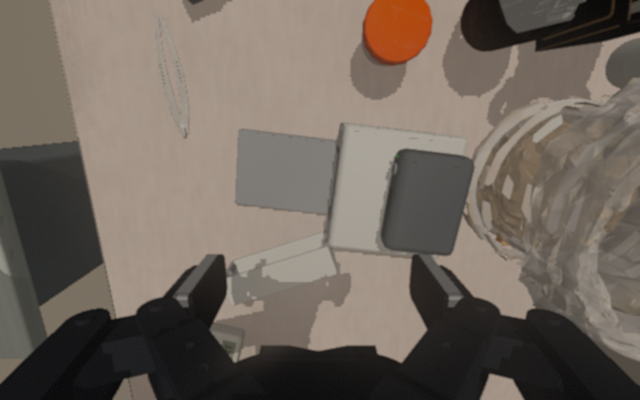

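View pics/w2.png

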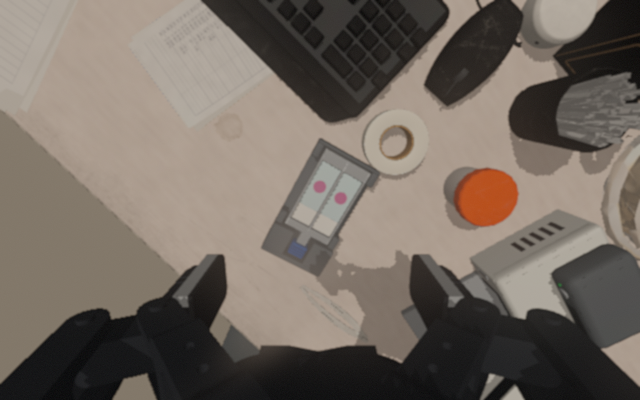

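In w2 the nest has its corners at (322,139), (379,177), (318,275) and (262,245), the blue tab at (297,250) and the slides around (327,190). In w1 the shelf is at (240,129), (337,140), (328,214), (236,205), and the hood front edge runs (342,124)–(327,246).

```bash
cat > m1.py <<'E'
from h import *
np.set_printoptions(precision=4,suppress=True)
def rd(n): return cv2.imread(f"pics/{n}.png"),np.load(f"pics/{n}.npy")
def big(m,seed=None):
    cs,_=cv2.findContours(m.astype(np.uint8),cv2.RETR_EXTERNAL,cv2.CHAIN_APPROX_NONE)
    if seed: cs=[c for c in cs if cv2.pointPolygonTest(c,seed,False)>=0]
    return max(cs,key=cv2.contourArea)[:,0].astype(float)
def rect(KE,c,z):
    P=plane(KE,c,z)[:,:2]; (cx,cy),(w,h),a=cv2.minAreaRect((P*1000).astype(np.float32)); 
    if h>w: w,h,a=h,w,a+90
    return np.array([cx,cy,w,h]),a if a<90 else a-180
def blue(b,lim): # blue tab centroid within box
    x0,y0,x1,y1=lim; hsv=cv2.cvtColor(b,cv2.COLOR_BGR2HSV); m=np.zeros(b.shape[:2],bool)
    m[y0:y1,x0:x1]=True; m&=(hsv[...,0]>100)&(hsv[...,0]<130)&(hsv[...,1]>90)
    return big(m)
if __name__=="__main__":
    s1,s2=[np.load(f"pics/w{i}s.npy",allow_pickle=True).item() for i in(1,2)]
    b1,d1=rd("w1"); b2,d2=rd("w2"); W1,W2=cam("wrist",s1),cam("wrist",s2)
    c=blue(b2,(250,200,350,290)); print("tab px",c.mean(0),len(c)); print("tab rect@33",rect(W2,c,.033), dep(W2,[c.mean(0)],d2))
    bs,_=rd("scene0"); bi,_=rd("side0"); cs=blue(bs,(265,255,310,300)); ci=blue(bi,(320,250,370,290))
    for q in (c,cs,ci): print(q.min(0),q.max(0))
    ctr=lambda q:(q.min(0)+q.max(0))/2
    print("tab tri",tri([(W2,ctr(c)),(cam("scene"),ctr(cs)),(cam("side"),ctr(ci))]))
    g=cv2.cvtColor(b2,cv2.COLOR_BGR2GRAY); print("grey samples nest/glass",g[150,325],g[200,310],g[225,312],g[190,329])
    poly=np.zeros(g.shape,np.uint8); cv2.fillPoly(poly,[np.array([(322,143),(374,178),(316,270),(267,244)])],1)
    gl=cv2.morphologyEx(((g>135)&(poly>0)).astype(np.uint8),cv2.MORPH_CLOSE,np.ones((7,7)))
    print("glass",rect(W2,big(gl),.028),dep(W2,[(329,190),(345,150)],d2))
    nest=cv2.morphologyEx((g<125).astype(np.uint8),cv2.MORPH_OPEN,np.ones((3,3)))|gl
    pl=cv2.dilate(poly,np.ones((15,15))); nest&=pl
    print("nest",rect(W2,big(nest),.028))
    h=cv2.cvtColor(b1,cv2.COLOR_BGR2HSV); g1=cv2.cvtColor(b1,cv2.COLOR_BGR2GRAY); m=(abs(g1.astype(int)-int(g1[170,285]))<14)&(h[...,1]<40)
    m=cv2.morphologyEx(m.astype(np.uint8),cv2.MORPH_OPEN,np.ones((5,5))); c=big(m,(285,170)); print("shelf",rect(W1,c,.012),dep(W1,[(285,170),(360,200),(280,270)],d1))
    print("hood",plane(W1,[(343,124),(328,246),(465,138)],.066)); print("door",plane(W1,[(325,234),(333,250),(231,265)],.064))
    v=cv2.addWeighted(b2,1,cv2.merge([nest*0,gl*120,nest*120]),1,0)[100:300,200:440]; v1=b1.copy(); v1[m>0]=(0,255,0)
    cv2.imwrite("pics/m.png",np.hstack([cv2.resize(v,(480,400)),v1[100:300,200:360].repeat(2,0).repeat(2,1)]))
E
python3 m1.py
```

```text
Traceback (most recent call last):
  File "m1.py", line 19, in <module>
    c=blue(b2,(250,200,350,290)); print("tab px",c.mean(0),len(c)); print("tab rect@33",rect(W2,c,.033), dep(W2,[c.mean(0)],d2))
  File "m1.py", line 15, in blue
    return big(m)
  File "m1.py", line 7, in big
    return max(cs,key=cv2.contourArea)[:,0].astype(float)
           ~~~^^^^^^^^^^^^^^^^^^^^^^^^
ValueError: max() iterable argument is empty
```

```bash
python3 - <<'E'
import cv2
for n,p in(("w2",(297,250)),("scene0",(290,276)),("side0",(347,268)),("w2",(270,243))):
    b=cv2.imread(f"pics/{n}.png"); h=cv2.cvtColor(b,cv2.COLOR_BGR2HSV); print(n,h[p[1],p[0]-6:p[0]+7:3].tolist())
E
sed -i 's/hsv\[...,1\]>90)/hsv[...,1]>70)/; s/hsv\[...,0\]>100/hsv[...,0]>95/' m1.py; python3 m1.py
```

```text
w2 [[115, 58, 115], [116, 55, 112], [115, 58, 114], [115, 57, 112], [114, 64, 115]]
scene0 [[30, 18, 100], [34, 21, 95], [19, 21, 99], [27, 25, 93], [14, 49, 120]]
side0 [[18, 14, 91], [8, 11, 91], [10, 16, 93], [170, 9, 87], [12, 14, 88]]
w2 [[12, 26, 99], [12, 25, 102], [12, 25, 103], [13, 22, 103], [12, 24, 105]]
tab px [303.5 248.5] 6
tab rect@33 (array([445.5507, 338.0777,   3.5594,   1.2915]), -40.06135940551758) [[0.4451 0.3377 0.0317]]
[302. 248.] [305. 249.]
[279. 282.] [286. 289.]
[344. 270.] [353. 276.]
tab tri [0.4393 0.3365 0.0255]
grey samples nest/glass 115 161 134 146
glass (array([505.9805, 362.8801,  96.5259,  62.6884]), 19.62127685546875) [[ 0.5132  0.3718  0.0236]
 [ 0.5561  0.3925 -0.0007]]
nest (array([488.8822, 358.5084, 152.2198,  87.1217]), 21.859758377075195)
shelf (array([526.1966, 120.6134, 112.5627,  90.863 ]), -6.728668212890625) [[0.5278 0.1237 0.0113]
 [0.61   0.1017 0.0652]
 [0.5247 0.0207 0.0632]]
hood [[0.5906 0.1776 0.066 ]
 [0.5775 0.0507 0.066 ]
 [0.7097 0.1646 0.066 ]]
door [[0.5742 0.0637 0.064 ]
 [0.5831 0.0452 0.064 ]
 [0.4711 0.0271 0.064 ]]
```

```bash
sed -i 's/hsv\[...,1\]>70)/hsv[...,1]>45)/' m1.py; python3 m1.py | head -7; python3 -m handwheel '[[[0,0,0,1],[0,0,0,1],[0,0,0,1],[0,0,0,1],[0,0,0,0.7],[0,0,0.8,0],[0,0,0.8,0],[0,0,0,0],[0,0,0,0]]]'
python3 - <<'E'
from m1 import *
s,p,d=grab('wrist','w3'); np.save('pics/w3s.npy',s,allow_pickle=True); b=p[...,::-1].copy(); W=cam("wrist",s)
print(s['tcp_pos'],np.degrees(2*np.arctan2(s['tool_rot'][1],s['tool_rot'][0])))
c=blue(b,(200,100,450,330)); print("tab",rect(W,c,.033),c.min(0),c.max(0),dep(W,[c.mean(0)],d))
E
```

```text
tab px [296.6905 249.5476] 42
tab rect@33 (array([438.4865, 341.9784,  18.1893,  14.3644]), -68.92538452148438) [[0.4382 0.3421 0.0323]]
[289. 242.] [306. 257.]
[279. 281.] [287. 290.]
[344. 270.] [353. 276.]
tab tri [0.4366 0.3398 0.0292]
grey samples nest/glass 115 161 134 146
t: 4.75
tcp_pos: [0.5105, 0.3903, 0.1627]
tool_rot: [0.982, 0.187, 0.001, -0.0]
force: [-0.7, -0.3, 0.2]
finger_gap: 0.997
gripper_force: 0.0
[0.5105 0.3903 0.1627] 21.611411293923723
tab (array([439.1648, 341.3301,  18.2254,  15.3657]), -68.24942588806152) [327. 260.] [344. 273.] [[0.4387 0.3415 0.0323]]
```

View pics/w3.png

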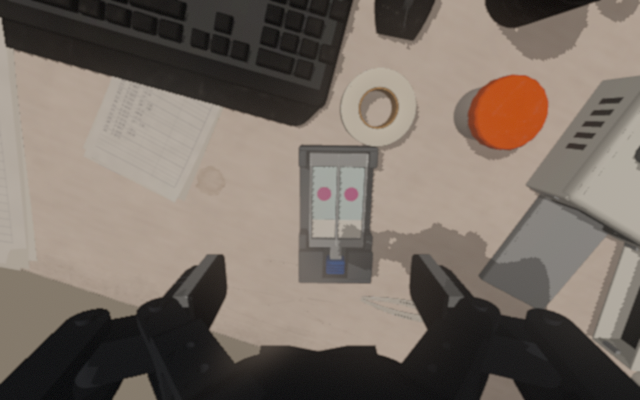

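The tool is now aligned with the carrier: the tab is at (336,266), the tray spans columns 309–370 and rows 150–247, and the tape roll is at (379,107), near the nest's far-right corner.

Run:
```python
from m1 import *
s=np.load('pics/w3s.npy',allow_pickle=True).item(); W=cam("wrist",s); M=R.from_quat(s['tool_rot']).as_matrix()
b=cv2.imread('pics/w3.png'); p=np.array(s['tcp_pos'])
def tool(P): return (P-p)@M*1000
for n,px,z in(("slides gap",[(338,170),(338,215)],.027),("tray edges row200",[(309,200),(370,200)],.028),("tray ends",[(339,152),(339,248)],.028),("nest",[(300,146),(378,146),(372,282),(300,282)],.026),("tape",[(379,107),(379,146),(358,135)],.024)):
    P=plane(W,px,z); print(n,P.tolist(),tool(P).round(1).tolist())
c=blue(b,(200,100,450,330)); print("tab tool",tool(np.r_[rect(W,c,.033)[0][:2]/1000,.033]))
g=cv2.cvtColor(b,cv2.COLOR_BGR2GRAY); print(g[200,290:385:2].tolist())
w2s=np.load('pics/w2s.npy',allow_pickle=True).item(); print("tri tab", tri([(cam("wrist",w2s),(297.5,249.5)),(W,(335.5,266.5))]))
```

```text
slides gap [[0.5356347193987269, 0.37839411949944424, 0.027000000000000024], [0.49206178966867065, 0.3601265063765328, 0.027000000000000024]] [[18.8, 20.3, 135.7], [-28.4, 21.2, 135.6]]
tray edges row200 [[0.4962047532260162, 0.3941372687610298, 0.028000000000000025], [0.51934571763669, 0.33610006486236566, 0.028000000000000025]] [[-12.0, -8.9, 134.7], [-11.9, 53.6, 134.6]]
tray ends [[0.5525449071827396, 0.3844870082028773, 0.028000000000000025], [0.4585134449196521, 0.3449676743491775, 0.028000000000000025]] [[36.8, 20.9, 134.7], [-65.2, 23.0, 134.6]]
nest [[0.5435955092463741, 0.4221497663289285, 0.026000000000000023], [0.5719716679506549, 0.3509530004172329, 0.026000000000000023], [0.4335589972094056, 0.2944625697456635, 0.026000000000000023], [0.40382624482250135, 0.36897821928703944, 0.026000000000000023]] [[42.3, -17.4, 136.7], [42.5, 59.2, 136.7], [-107.0, 60.7, 136.5], [-107.2, -19.5, 136.5]]
tape [[0.6057671048604696, 0.3650784011217515, 0.02400000000000002], [0.5723139328599314, 0.34961288337962804, 0.02400000000000002], [0.5743618738958571, 0.3731876948949089, 0.02400000000000002]] [[79.1, 58.5, 138.7], [42.3, 60.6, 138.7], [52.9, 39.4, 138.7]]
tab tool [-84.5058  19.2275 129.5644]
[164, 163, 162, 162, 157, 118, 104, 105, 105, 109, 125, 127, 156, 165, 163, 156, 143, 140, 149, 160, 164, 165, 161, 140, 125, 142, 164, 166, 156, 140, 132, 133, 148, 163, 166, 165, 142, 122, 87, 75, 80, 124, 158, 164, 165, 165, 164, 164]
tri tab [0.437  0.3402 0.0277]
```

```bash
python3 -m handwheel '[[[-0.52,0.84,0,0],[0,0,1,0],[0,0,1,0],[0,0,1,0],[0,0,1,0],[0,0,0,0],[0,0,0,0]]]' 85; python3 -c "
from h import *
s,p,d=grab('wrist','w4');s,p,d=grab('side','s4');cv2.imwrite('pics/w4s.png',np.hstack([cv2.imread('pics/w4.png')[40:400,160:480],p[200:320,250:400,::-1].repeat(3,0).repeat(3,1)]));print(s['tcp_pos'])"
```

```text
t: 5.68
tcp_pos: [0.5067, 0.3663, 0.0633]
tool_rot: [0.982, 0.187, 0.001, -0.0]
force: [0.8, 0.1, 0.1]
finger_gap: 0.992
gripper_force: 0.0
[0.50683688 0.36635172 0.06360928]
```

View pics/w4s.png

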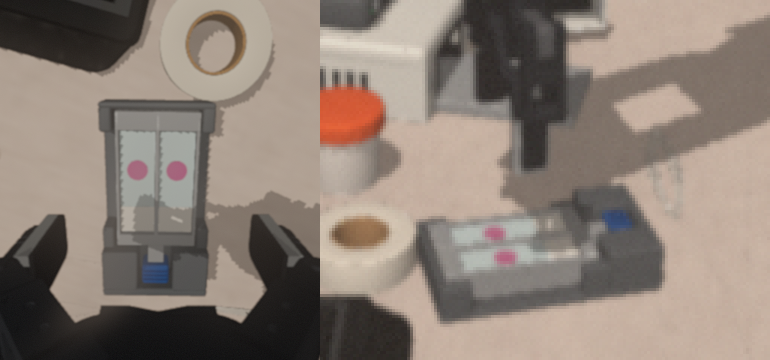

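The crop shows the open fingers centred on the gap between the slides (crop column 157), with the tray upright in the picture. The alignment is good, so I'll go down and close.

```bash
python3 -m handwheel '[[[0,0,0.7,0],[0,0,0.7,0],[0,0,0.7,0],[0,0,0,0],[0,0,0,0]]]' && python3 -m handwheel '[[[0,0,0,0],[0,0,0,0],[0,0,0,0],[0,0,0,0],[0,0,0,0],[0,0,0,0],[0,0,0,0]]]' 45 50
```

```text
t: 6.4
tcp_pos: [0.5057, 0.3657, 0.0092]
tool_rot: [0.982, 0.187, -0.0, 0.0]
force: [-0.0, 0.1, 0.1]
finger_gap: 0.992
gripper_force: 0.0
t: 7.28
tcp_pos: [0.5056, 0.3657, 0.0095]
tool_rot: [0.982, 0.187, -0.0, 0.0]
force: [0.0, -1.0, -0.1]
finger_gap: 0.528
gripper_force: 0.0
```

```bash
python3 -c "
from h import *
s,p,d=grab('wrist','w5');s,p,d=grab('side','s5');cv2.imwrite('pics/w5s.png',np.hstack([cv2.imread('pics/w5.png')[40:400,160:480],p[200:320,250:400,::-1].repeat(3,0).repeat(3,1)]));print(s['finger_gap'],s['gripper_force'])"
```

```text
0.5290024194590665 0.0
```

View pics/w5s.png

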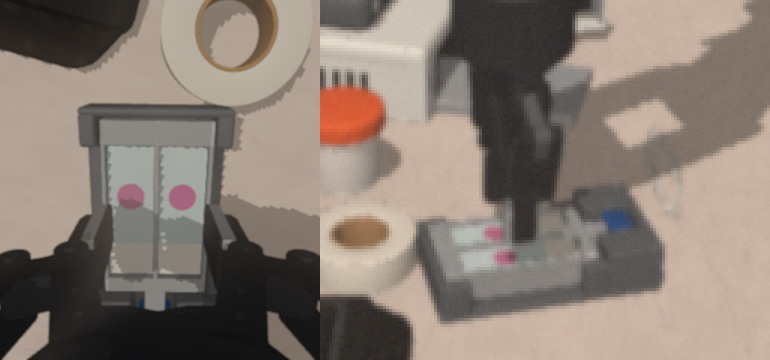

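The two views disagree: in the wrist crop the pads sit at the tray's sides (columns 105 and 215), while in the side crop a fingertip ends at (522,240), over the slides. I'll check with depth before closing further.

Run:
```python
from h import *
np.set_printoptions(precision=4,suppress=True)
S=cam("side"); D=np.load('pics/s5.npy'); s=sense(); M=R.from_quat(s['tool_rot']).as_matrix(); p=np.array(s['tcp_pos'])
t=lambda P:((P-p)@M*1000).round(1)
for c in[(522,215),(522,225),(522,235),(495,190),(505,258),(530,285)]:
    px=(250+(c[0]-320)/3,200+c[1]/3); P=dep(S,[px],D)[0]; print(c,P,t(P))
W=cam("wrist",s); D=np.load('pics/w5.npy')
for c in[(157,250),(130,195),(95,225),(225,225),(218,245),(100,245),(90,250)]:
    P=dep(W,[(160+c[0],40+c[1])],D)[0]; print(c,P,t(P))
```

```text
(522, 215) [0.4939 0.3992 0.0685] [  1.4 -35.5 -59. ]
(522, 225) [0.4937 0.3996 0.0615] [  1.4 -35.9 -52. ]
(522, 235) [0.4936 0.3986 0.0535] [  1. -35. -44.]
(495, 190) [0.5166 0.3452 0.0504] [  2.6  23.1 -41. ]
(505, 258) [0.5052 0.3852 0.0259] [  6.8 -18.3 -16.4]
(530, 285) [0.4884 0.3906 0.0104] [ -6.8 -29.5  -1. ]
(157, 250) [0.4834 0.3571 0.0262] [-23.8  -0.2 -16.7]
(130, 195) [0.5077 0.3826 0.0233] [  8.2 -14.9 -13.9]
(95, 225) [0.5068 0.3937 0.0651] [ 11.4 -25.6 -55.7]
(225, 225) [0.5268 0.3443 0.0657] [ 11.8  27.7 -56.2]
(218, 245) [0.5227 0.3479 0.0771] [  9.3  22.9 -67.6]
(100, 245) [0.5035 0.389  0.0726] [  6.6 -22.4 -63.2]
(90, 250) [0.5034 0.3919 0.0779] [  7.6 -25.2 -68.4]
```

Run:
```python
from h import *
np.set_printoptions(precision=4,suppress=True,linewidth=150)
s=np.load('pics/w3s.npy',allow_pickle=True).item(); W=cam("wrist",s); D=np.load('pics/w3.npy'); M=R.from_quat(s['tool_rot']).as_matrix(); p=np.array(s['tcp_pos'])
for c in [(221,259),(218,270),(205,280),(190,295),(417,260),(430,280)]: print(c,((dep(W,[c],D)[0]-p)@M*1000).round(1))
for n,k in(("s4",.0635),("s5",.0095),("side0",.201)):
    D=np.load(f"pics/{n}.npy"); b=cv2.imread(f"pics/{n}.png"); S=cam("side")
    v,u=np.mgrid[0:400,240:480]; o,d=rays(S,np.c_[u.ravel(),v.ravel()]); P=o+d*D[v,u].reshape(-1,1)
    dark=(b[v,u].max(-1).ravel()<60); t={"s4":(.5067,.3663),"s5":(.5056,.3657),"side0":(.624,0)}[n]
    near=dark&(np.hypot(P[:,0]-t[0],P[:,1]-t[1])<.075)&(P[:,2]>.036)
    Q=P[near]; print(n,"lowest dark z",np.sort(Q[:,2])[:12], "tcp",k)
    i=np.argmin(Q[:,2]); print(Q[i])
```

```text
(221, 259) [  9.5 -42.6 -46.3]
(218, 270) [  7.  -42.4 -51.7]
(205, 280) [ 10.7 -42.4 -66.6]
(190, 295) [ 11.5 -43.4 -78.1]
(417, 260) [ 11.1  42.7 -50.2]
(430, 280) [ 10.4  43.  -65.7]
s4 lowest dark z [0.1089 0.1093 0.1104 0.1105 0.1108 0.1109 0.111  0.1116 0.1118 0.112  0.1124 0.1127] tcp 0.0635
[0.5204 0.324  0.1089]
s5 lowest dark z [0.0458 0.0462 0.0462 0.0466 0.0477 0.0487 0.0492 0.0493 0.0499 0.0503 0.0504 0.0507] tcp 0.0095
[0.5134 0.3437 0.0458]
side0 lowest dark z [0.0365 0.0368 0.0369 0.038  0.0383 0.0384 0.0385 0.0387 0.0387 0.0391 0.0394 0.0397] tcp 0.201
[0.5564 0.0097 0.0365]
```

The finger tips really end about 45 mm (open) and 37 mm (at 45 mm) behind the reported TCP. Both cameras show this, so the pads closed above the tray. I'll open, go lower while watching the force, and close again.

```bash
python3 -m handwheel '[[[0,0,0,0],[0,0,0,0],[0,0,0,0],[0,0,0,0],[0,0,0.5,0],[0,0,0.5,0],[0,0,0,0]]]' 85 50; python3 -m handwheel '[[[0,0,0.4,0],[0,0,0,0]]]';  python3 -m handwheel '[[[0,0,0,0],[0,0,0,0],[0,0,0,0],[0,0,0,0]]]' 45 50
```

```text
t: 8.25
tcp_pos: [0.5042, 0.365, -0.0174]
tool_rot: [0.982, 0.187, -0.002, 0.0]
force: [0.2, 0.2, 0.3]
finger_gap: 0.998
gripper_force: 0.0
t: 8.5
tcp_pos: [0.505, 0.3654, -0.0264]
tool_rot: [0.982, 0.187, -0.001, 0.0]
force: [0.7, -0.9, -0.5]
finger_gap: 0.997
gripper_force: 0.0
t: 9.0
tcp_pos: [0.5062, 0.366, -0.0248]
tool_rot: [0.982, 0.187, 0.001, -0.0]
force: [0.2, -0.8, 3.6]
finger_gap: 0.661
gripper_force: 55.7
```

```bash
python3 -m handwheel '[[[0,0,-0.3,0],[0,0,-0.6,0],[0,0,-0.9,0],[0,0,-0.9,0],[0,0,-0.7,0],[0,0,0,0.5],[0,0,0,1],[0,0,0,1],[0,0,0,1],[0,0,0,0.8],[0,0,0,0.4],[0,0,0,0],[0,0,0,0]]]'
python3 - <<'E'
from m1 import *
np.set_printoptions(precision=4,suppress=True)
s,p,d=grab('wrist','w6'); W=cam("wrist",s); M=R.from_quat(s['tool_rot']).as_matrix(); P0=np.array(s['tcp_pos']); np.save('pics/w6s.npy',s,allow_pickle=True)
b=p[...,::-1].copy(); yaw=np.degrees(2*np.arctan2(s['tool_rot'][1],s['tool_rot'][0])); print("yaw",yaw,s['tcp_pos'])
try:
    c=blue(b,(200,150,450,390)); print(c.min(0),c.max(0)); P=dep(W,[c.mean(0)],d)[0]; print("tab tool",(P-P0)@M*1000,P)
except Exception as e: print(e)
for c in [(320,150),(300,200),(340,200)]: P=dep(W,[c],d)[0]; print(c,P,(P-P0)@M*1000)
_,q,D=grab('side','s6'); cv2.imwrite('pics/x6.png',np.hstack([b[40:400,160:480],q[120:280,220:420,::-1].repeat(2,0).repeat(2,1)[:320].copy() if 0 else cv2.resize(q[120:300,230:430,::-1],(400,360))]))
E
```

```text
t: 10.62
tcp_pos: [0.5055, 0.3657, 0.0597]
tool_rot: [0.998, -0.057, -0.0, 0.0]
force: [-0.7, 0.6, -2.3]
finger_gap: 0.668
gripper_force: 55.1
yaw -6.564269821143236 [0.5055 0.3657 0.0597]
[287. 386.] [287. 386.]
tab tool [  11.7703   -7.0359 -115.2782] [0.518  0.3713 0.175 ]
(320, 150) [0.552  0.3591 0.0054] [46.8941  1.2688 54.2611]
(300, 200) [0.5441 0.3686 0.1112] [ 37.9704  -7.3388 -51.4983]
(340, 200) [0.5424 0.3527 0.1116] [ 38.1011   8.6568 -51.8506]
```

View pics/x6.png

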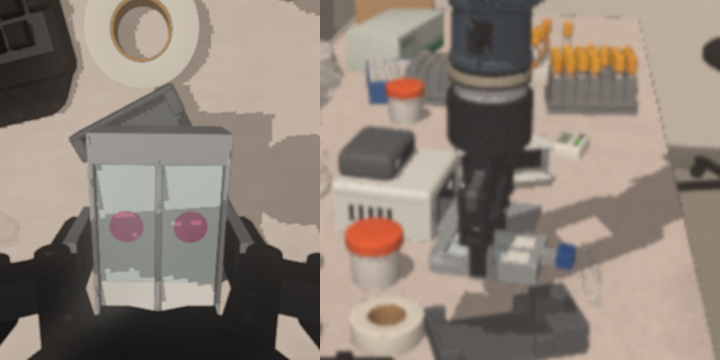

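The carrier hangs level in the gripper: slide gap at crop column 158, tab clear of the nest in the side view. Next I'll measure how it sits in the tool and work out the shift to the shelf.

Run:
```python
from h import *
np.set_printoptions(precision=1,suppress=True,linewidth=160)
s=np.load('pics/w6s.npy',allow_pickle=True).item(); W=cam("wrist",s); D=np.load('pics/w6.npy'); M=R.from_quat(s['tool_rot']).as_matrix(); p=np.array(s['tcp_pos'])
f=lambda c:((dep(W,[c],D)[0]-p)@M*1000)
for r in range(160,210,4): print(r,f((310,r)))
for c in list(range(244,262,3))+list(range(376,394,3)): print(c,f((c,190)))
for r in (210,240,300): print("gap",r,(plane(W,[(318,r)],.1115)[0]-p)@M*1000)
# goals
yaw=np.radians(-6.75); u=np.array([np.cos(yaw),np.sin(yaw)]); st=np.array([.5265,.1203])
for k in (0,-.004): print("shift mm tool",(M.T@np.r_[st+k*u-p[:2],0])*1000)
```

```text
160 [39.6 -6.  54.9]
164 [36.7 -6.  54.8]
168 [ 48.9  -3.6 -39.1]
172 [ 49.   -3.3 -49.6]
176 [ 47.8  -3.3 -52.1]
180 [ 46.3  -3.3 -52.3]
184 [ 44.6  -3.3 -51.8]
188 [ 43.   -3.3 -51.8]
192 [ 41.4  -3.3 -52.1]
196 [ 39.7  -3.3 -51.7]
200 [ 38.1  -3.3 -51.9]
204 [ 36.3  -3.3 -51.5]
208 [ 33.6  -3.4 -48. ]
244 [ 21.7 -50.7  34.9]
247 [ 42.2 -28.2 -52.1]
250 [ 42.2 -26.9 -52.4]
253 [ 42.2 -25.8 -52. ]
256 [ 42.1 -24.7 -51.9]
259 [ 42.2 -23.4 -52.2]
376 [ 42.2  22.9 -51.6]
379 [ 42.2  24.  -51.9]
382 [ 42.2  25.2 -51.8]
385 [ 42.3  26.3 -52.1]
388 [ 42.2  27.6 -51.9]
391 [ 42.2  28.8 -51.6]
gap 210 [ 33.9  -0.1 -51.8]
gap 240 [ 20.9  -0.1 -51.8]
gap 300 [ -7.5  -0.  -51.8]
shift mm tool [ 48.9 241.4   0. ]
shift mm tool [ 44.9 241.4   0. ]
```

```bash
python3 -m handwheel '[[[0.1,0.5,0,0],[0.2,0.9,0,0],[0.2,1,0,0],[0.2,1,0,0],[0.2,1,0,0],[0.2,1,0,0],[0.2,1,0,0],[0.2,1,0,0],[0.2,1,0,0],[0.14,0.76,0,0],[0,0.5,0,0],[0,0,0.6,0],[0,0,0.7,0],[0,0,0,0],[0,0,0,0]]]'
python3 - <<'E'
from h import *
np.set_printoptions(precision=4,suppress=True,linewidth=160)
s,p,d=grab('wrist','w7');W=cam("wrist",s); np.save('pics/w7s.npy',s,allow_pickle=True); print(s['tcp_pos'],np.degrees(2*np.arctan2(s['tool_rot'][1],s['tool_rot'][0])))
_,q,D=grab('scene','c7')
cv2.imwrite('pics/x7.png',np.hstack([p[0:400,120:520,::-1],cv2.resize(q[120:280,210:370,::-1],(400,400))]))
E
```

```text
t: 12.6
tcp_pos: [0.5234, 0.1211, 0.0268]
tool_rot: [0.998, -0.057, -0.0, -0.0]
force: [-0.5, -0.8, -2.0]
finger_gap: 0.668
gripper_force: 55.1
[0.5234 0.1211 0.0268] -6.5470116150023285
```

View pics/x7.png

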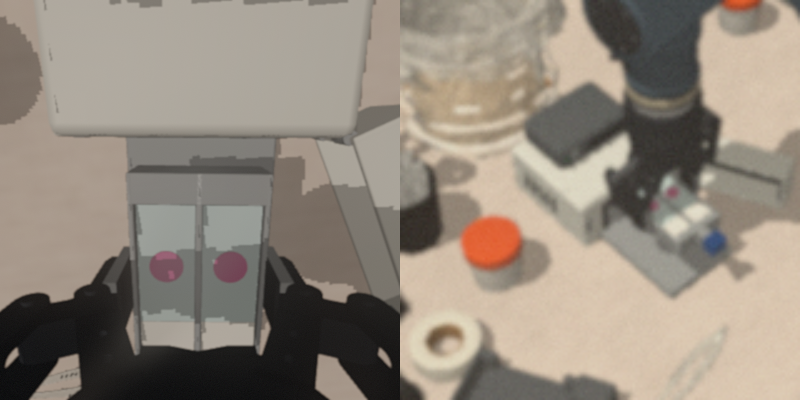

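The wrist view shows the hood front level (row 133, columns 53–353) with the shelf edges at crop columns 127 and 276. The tray gap is at 199, so it is nearly centred. I'll work out the small remaining offset.

Run:
```python
from h import *
np.set_printoptions(precision=1,suppress=True,linewidth=160)
s=np.load('pics/w7s.npy',allow_pickle=True).item(); W=cam("wrist",s); D=np.load('pics/w7.npy'); M=R.from_quat(s['tool_rot']).as_matrix(); p=np.array(s['tcp_pos'])
g=cv2.cvtColor(cv2.imread('pics/w7.png'),cv2.COLOR_BGR2GRAY)
f=lambda px,z:((plane(W,px,z)-p)@M*1000)
print("hood edge",f([(175,133),(322,137),(473,135),(172,90),(482,90)],.066)); 
for r in (142,150,158): print(r,"shelf z by depth",dep(W,[(300,r)],D)[0]*1000,f([(247,r),(396,r)],.012), g[r,240:256].tolist(), g[r,388:412].tolist())
print("slide gap",f([(319,210),(318,340)],.0788))
o,d=rays(W,np.c_[np.full(30,300),np.arange(115,145)]); P=(o+d*D[115:145,300][:,None]-p)@M*1000
print(np.c_[np.arange(115,145),P][::3])
```

```text
hood edge [[ 63.4 -59.7 -39.3]
 [ 61.9   1.5 -39.3]
 [ 62.9  64.4 -39.3]
 [ 80.3 -58.8 -39.3]
 [ 80.5  65.5 -39.3]]
142 shelf z by depth [579.9 125.6  11.3] [[ 55.6 -42.2  14.7]
 [ 55.8  45.9  14.7]] [156, 157, 157, 157, 157, 152, 139, 128, 125, 127, 128, 127, 128, 127, 128, 127] [126, 126, 126, 127, 127, 123, 115, 108, 109, 112, 113, 123, 142, 153, 156, 155, 155, 155, 155, 155, 154, 154, 154, 154]
150 shelf z by depth [575.2 126.2  11.1] [[ 50.9 -42.4  14.7]
 [ 51.1  46.2  14.7]] [157, 156, 156, 157, 157, 154, 140, 128, 124, 126, 127, 128, 128, 127, 127, 128] [125, 126, 126, 126, 124, 119, 109, 104, 108, 112, 113, 113, 123, 141, 152, 154, 153, 154, 153, 153, 154, 154, 154, 154]
158 shelf z by depth [570.4 126.8  11. ] [[ 46.1 -42.7  14.8]
 [ 46.3  46.6  14.7]] [156, 157, 158, 157, 157, 156, 151, 138, 128, 121, 117, 120, 125, 127, 126, 127] [94, 93, 93, 93, 96, 98, 102, 108, 113, 116, 121, 125, 125, 126, 127, 126, 124, 119, 116, 114, 114, 113, 113, 114]
slide gap [[ 34.    0.3 -52. ]
 [-28.2   0.  -52. ]]
[[115.   70.7  -7.6 -38.5]
 [118.   69.5  -7.7 -38. ]
 [121.   68.3  -7.7 -37.6]
 [124.   67.1  -7.7 -38.5]
 [127.   65.9  -7.7 -38.7]
 [130.   64.7  -7.8 -37.4]
 [133.   63.4  -7.9 -35.6]
 [136.   62.   -8.  -33.9]
 [139.   57.3 -10.9  15.7]
 [142.   55.6 -10.9  15.4]]
```

```bash
python3 -m handwheel '[[[0,0.08,0.6,0],[0,0,0.6,0],[0,0,0.4,0],[0,0,0.1,0],[0,0,0,0],[0,0,0,0]]]'; python3 -m handwheel '[[[0,0,0.04,0],[0,0,0.04,0],[0,0,0.04,0],[0,0,0,0]]]'
```

```text
t: 13.45
tcp_pos: [0.5237, 0.1186, -0.0152]
tool_rot: [0.998, -0.058, 0.0, -0.0]
force: [0.5, 0.1, -1.0]
finger_gap: 0.669
gripper_force: 55.2
t: 13.95
tcp_pos: [0.5232, 0.1185, -0.0185]
tool_rot: [0.998, -0.058, -0.0, 0.0]
force: [-1.1, 0.2, -1.1]
finger_gap: 0.665
gripper_force: 55.2
```

```bash
python3 -m handwheel '[[[0,0,0.03,0],[0,0,0,0]]]'; python3 -m handwheel '[[[0,0,0.03,0],[0,0,0,0]]]'
```

```text
t: 14.2
tcp_pos: [0.5234, 0.1186, -0.0189]
tool_rot: [0.998, -0.058, 0.0, -0.0]
force: [-1.0, -0.4, 2.8]
finger_gap: 0.667
gripper_force: 55.6
t: 14.45
tcp_pos: [0.5234, 0.1185, -0.0189]
tool_rot: [0.998, -0.058, 0.0, -0.0]
force: [-2.8, -0.7, 9.2]
finger_gap: 0.67
gripper_force: 56.5
```

```bash
python3 -m handwheel '[[[0,0,0,0],[0,0,0,0],[0,0,0,0],[0,0,-0.5,0],[0,0,-0.9,0],[0,0,-0.9,0],[0,0,-0.9,0],[0,0,0,0],[0,0,0,0]]]' 85
python3 - <<'E'
from m1 import *
np.set_printoptions(precision=1,suppress=True,linewidth=160)
s,p,d=grab('wrist','w8'); W=cam("wrist",s); M=R.from_quat(s['tool_rot']).as_matrix(); P0=np.array(s['tcp_pos']); np.save('pics/w8s.npy',s,allow_pickle=True)
b=p[...,::-1].copy(); print(s['tcp_pos'],s['t'])
c=blue(b,(220,200,420,390)); print(c.min(0),c.max(0)); r,a=rect(W,c,.039); print(r,a,(np.r_[r[:2]/1000,.039]-P0)@M*1000, dep(W,[c.mean(0)],d)*1000)
for z in range(0,400,0) if 0 else []: pass
for r_ in(190,210,230,250): print(r_,(dep(W,[(300,r_)],d)[0]-P0)@M*1000)
_,q,D=grab('side','s8'); q=q[...,::-1]; c2=blue(q.copy(),(270,180,370,280)); print("side tab",c2.min(0),c2.max(0)); ctr=lambda q:(q.min(0)+q.max(0))/2
print("tri",tri([(W,ctr(c)),(cam("side"),ctr(c2))])*1000)
cv2.imwrite('pics/x8.png',np.hstack([b[0:400,120:520],cv2.resize(q[150:310,240:400],(400,400))]))
E
```

```text
t: 15.58
tcp_pos: [0.523, 0.1186, 0.0599]
tool_rot: [0.998, -0.058, -0.0, 0.0]
force: [0.4, -0.7, 0.0]
finger_gap: 0.994
gripper_force: 0.0
[0.5 0.1 0.1] 15.575
[304. 304.] [329. 328.]
[455.5 127.4  20.   18.1] -6.446144104003906 [-68.1  -1.   20.9] [[454.  126.8  38.7]]
190 [ 22.9 -12.1  30.2]
210 [  9.  -12.3  30. ]
230 [ -5.8 -12.6  30.9]
250 [-20.6 -12.7  30.2]
side tab [342. 220.] [348. 228.]
tri [450.9 128.1  31.5]
```

View pics/x8.png

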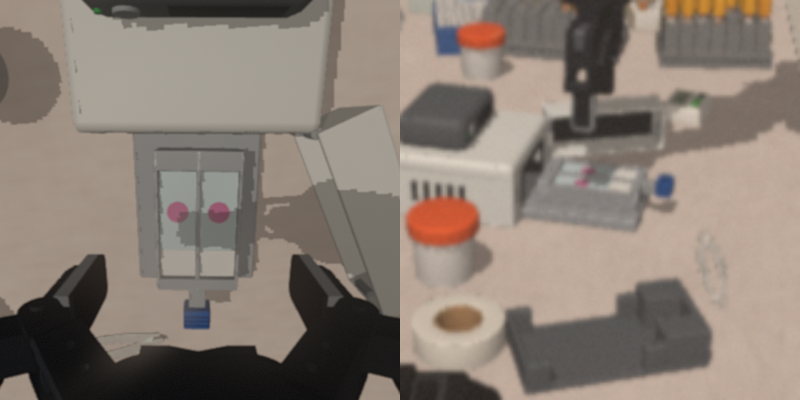

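The carrier lies flat on the shelf, in line with the mouth. The tab is at crop (197,317), about 71 mm behind the TCP. Now I'll take it by the tab.

```bash
python3 -m handwheel '[[[-0.9,-0.03,0,0],[-1,0,0,0],[-0.94,0,0,0],[0,0,0,0],[0,0,0.8,0],[0,0,0.8,0],[0,0,0.8,0],[0,0,0.6,0],[0,0,0,0],[0,0,0,0]]]' 50; python3 -m handwheel '[[[0,0,0,0],[0,0,0,0],[0,0,0,0],[0,0,0,0],[0,0,0,0]]]' 5 40;  python3 -c "
from h import *
s,p,d=grab('wrist','w9');_,q,D=grab('side','s9');cv2.imwrite('pics/x9.png',np.hstack([p[0:400,120:520,::-1],cv2.resize(q[150:310,240:400,::-1],(400,400))]))"
```

```text
t: 16.92
tcp_pos: [0.4534, 0.1274, -0.0148]
tool_rot: [0.998, -0.058, 0.0, -0.0]
force: [0.1, 1.3, 0.6]
finger_gap: 0.585
gripper_force: 0.0
t: 17.55
tcp_pos: [0.4533, 0.1275, -0.0143]
tool_rot: [0.998, -0.058, 0.001, -0.0]
force: [-0.7, -0.6, 6.3]
finger_gap: 0.223
gripper_force: 42.0
```

View pics/x9.png

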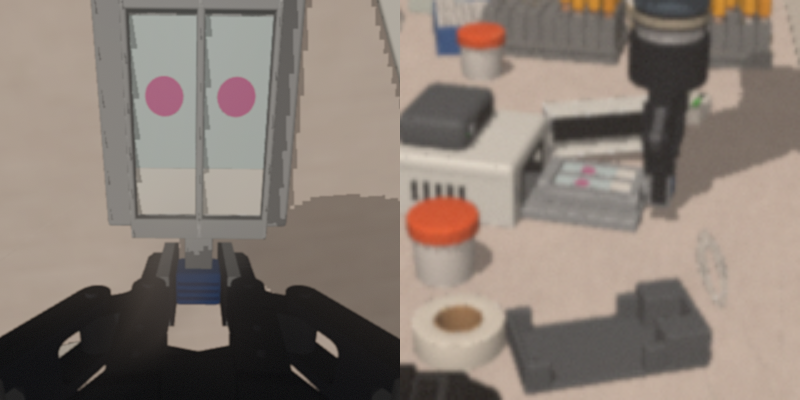

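The pads hold the tab (crop (198,285), opening 19 mm) and the tray is flat on the shelf. Now I'll slide it in and watch the force.

```bash
python3 -m handwheel '[[[0.3,0,0,0],[0.4,0,0,0],[0.4,0,0,0],[0,0,0,0]]]'; python3 -m handwheel '[[[0.3,0,0,0],[0.3,0,0,0],[0.3,0,0,0],[0,0,0,0]]]';python3 -m handwheel '[[[0.3,0,0,0],[0.3,0,0,0],[0,0,0,0]]]'
```

```text
t: 18.15
tcp_pos: [0.4742, 0.1245, -0.0144]
tool_rot: [0.998, -0.057, -0.006, 0.0]
force: [-7.5, 0.9, 14.0]
finger_gap: 0.225
gripper_force: 43.0
t: 18.65
tcp_pos: [0.4963, 0.122, -0.0144]
tool_rot: [0.998, -0.057, -0.006, 0.0]
force: [-8.4, 0.9, 13.8]
finger_gap: 0.224
gripper_force: 43.0
t: 19.02
tcp_pos: [0.5118, 0.1203, -0.0144]
tool_rot: [0.998, -0.057, -0.005, 0.0]
force: [-8.7, 0.9, 13.5]
finger_gap: 0.227
gripper_force: 42.9
```

```bash
python3 -m handwheel '[[[0.3,0,0,0],[0.3,0,0,0],[0.3,0,0,0],[0,0,0,0]]]';python3 -m handwheel '[[[0.3,0,0,0],[0.3,0,0,0],[0.3,0,0,0],[0.1,0,0,0],[0,0,0,0]]]'
```

```text
t: 19.52
tcp_pos: [0.5349, 0.1178, -0.0144]
tool_rot: [0.998, -0.057, -0.005, 0.0]
force: [-7.0, 0.1, 12.7]
finger_gap: 0.221
gripper_force: 42.8
t: 20.15
tcp_pos: [0.5591, 0.115, -0.0143]
tool_rot: [0.998, -0.057, -0.005, 0.0]
force: [-8.9, 1.3, 13.1]
finger_gap: 0.225
gripper_force: 42.9
```

```bash
python3 -m handwheel '[[[0.1,0,0,0],[0.1,0,0,0],[0,0,0,0]]]'; python3 -m handwheel '[[[0.1,0,0,0],[0,0,0,0]]]'; python3 -m handwheel '[[[0.1,0,0,0],[0,0,0,0]]]'
```

```text
t: 20.52
tcp_pos: [0.5636, 0.1145, -0.0144]
tool_rot: [0.998, -0.057, -0.006, 0.0]
force: [-8.7, 0.8, 12.3]
finger_gap: 0.227
gripper_force: 42.9
t: 20.78
tcp_pos: [0.5658, 0.1143, -0.0144]
tool_rot: [0.998, -0.057, -0.006, 0.0]
force: [-10.3, 1.2, 14.1]
finger_gap: 0.225
gripper_force: 42.9
t: 21.02
tcp_pos: [0.5662, 0.1142, -0.0144]
tool_rot: [0.998, -0.057, -0.008, 0.0]
force: [-12.9, -0.2, 16.3]
finger_gap: 0.225
gripper_force: 43.3
```

```bash
python3 -m handwheel '[[[0.1,0,0,0],[0,0,0,0]]]'; python3 -m handwheel '[[[0.1,0,0,0],[0,0,0,0]]]'
```

```text
t: 21.28
tcp_pos: [0.566, 0.1142, -0.0144]
tool_rot: [0.998, -0.057, -0.011, 0.0]
force: [-15.9, 1.6, 19.9]
finger_gap: 0.224
gripper_force: 43.7
t: 21.52
tcp_pos: [0.5658, 0.1142, -0.0145]
tool_rot: [0.998, -0.057, -0.013, 0.0]
force: [-19.7, 1.6, 22.4]
finger_gap: 0.221
gripper_force: 44.0
```

```bash
python3 -m handwheel '[[[-0.1,0,0,0],[-0.08,0,0,0],[0,0,0,0]]]'; python3 -m handwheel '[[[0,0,0,0],[0,0,0,0],[0,0,0,0],[-0.1,0,-0.3,0],[-0.1,0,-0.8,0],[-0.4,0,-1,0],[-0.4,0,-1,0],[-0.4,0,-1,0],[0,0,-0.6,0],[0,0,0,0],[0,0,0,0]]]' 45
python3 - <<'E'
from m1 import *
np.set_printoptions(precision=1,suppress=True,linewidth=160)
s,p,d=grab('wrist','w10'); W=cam("wrist",s); np.save('pics/w10s.npy',s,allow_pickle=True)
b=p[...,::-1].copy(); print(s['tcp_pos'])
u=np.array([np.cos(np.radians(-6.8)),np.sin(np.radians(-6.8))]); v=np.array([-u[1],u[0]]); O=np.array([.5845,.1135])
rf=lambda P:np.c_[(P[:,:2]-O)@u,(P[:,:2]-O)@v,P[:,2]]*1000
try:
    c=blue(b,(220,100,420,390)); print("tab px",c.min(0),c.max(0)); r,a=rect(W,c,.039); print("tab",rf(np.array([[r[0]/1000,r[1]/1000,.039]])),r[2:],a)
except Exception as e: print(e)
g=cv2.cvtColor(b,cv2.COLOR_BGR2GRAY)
for r in range(100,300,12): print(r,rf(dep(W,[(318,r)],d)))
E
```

```text
t: 21.9
tcp_pos: [0.5663, 0.1142, -0.0144]
tool_rot: [0.998, -0.057, -0.008, 0.0]
force: [-13.4, 2.1, 15.7]
finger_gap: 0.223
gripper_force: 43.2
t: 23.28
tcp_pos: [0.5406, 0.1172, 0.1023]
tool_rot: [0.998, -0.058, 0.0, 0.0]
force: [0.4, 0.0, -0.4]
finger_gap: 0.527
gripper_force: 0.0
[0.5 0.1 0.1]
tab px [306. 168.] [330. 187.]
tab [[-19.1  -1.3  39. ]] [18.6 14.8] 83.51270294189453
100 [[36.3 -1.  65.4]]
112 [[28.9 -1.  65.4]]
124 [[21.5 -1.1 65.4]]
136 [[13.8 -1.1 65. ]]
148 [[ 6.  -1.2 65.2]]
160 [[-6.3 -1.2 33.1]]
172 [[-14.9  -1.3  38. ]]
184 [[-24.2  -1.3  38.4]]
196 [[-40.8  -1.4  11.1]]
208 [[-51.8  -1.5  11. ]]
220 [[-63.   -1.5  10.8]]
232 [[-74.4  -1.6  11.2]]
244 [[-86.3  -1.7  10.7]]
256 [[-98.3  -1.7  10.7]]
268 [[-110.6   -1.8   10.8]]
280 [[-129.7   -1.9   -0.7]]
292 [[-143.6   -2.    -1.5]]
```

The tab sits at reader x ≈ -19 mm (home is -20) and the push met a firm stop, so the carrier is home. Next I'll work out the door path.

Run:
```python
from h import *
np.set_printoptions(precision=2,suppress=True,linewidth=160)
s=sense(); M=R.from_quat(s['tool_rot']).as_matrix(); p=np.array(s['tcp_pos'])
yaw=np.radians(-6.8); u=np.array([np.cos(yaw),np.sin(yaw)]); v=np.array([-u[1],u[0]]); O=np.array([.5845,.1135])
# door angle from side/scene depth: points at door top height
for n in("scene","wrist"):
    if n=="wrist": K=cam("wrist",np.load('pics/w1s.npy',allow_pickle=True).item()); D=np.load('pics/w1.npy')
    else: K=cam("scene"); D=grab("scene","c10")[2]
    V,U=np.mgrid[0:400,0:640]; o,d=rays(K,np.c_[U.ravel(),V.ravel()]); P=o+d*D.reshape(-1,1)
    Q=np.c_[(P[:,:2]-O)@u,(P[:,:2]-O)@v]*1000
    m=(abs(P[:,2]-.063)<.003)&(Q[:,0]<-8)&(Q[:,0]>-170)&(Q[:,1]<-55)&(Q[:,1]>-190); q=Q[m]
    (cx,cy),(w,h),a=cv2.minAreaRect(q.astype(np.float32)); print(n,m.sum(),(cx,cy),w,h,a); print(cv2.boxPoints(((cx,cy),(w,h),a)))
def wp(th,cl=0,r=85):
    nx,ny=-np.cos(th),-np.sin(th); e=11*abs(nx)+14.5*abs(ny)
    return np.array([0,-64])+r*np.array([-np.sin(th),np.cos(th)])+(36+e+cl)*np.array([nx,ny])
prev=None
for th,cl in[(2.03,20),(1.9,2)]+[(t,0) for t in np.arange(1.75,-.01,-.125)]:
    w=wp(th,cl); W=O+(w[0]*u+w[1]*v)/1000
    if prev is None: prev=p[:2]
    print(round(th,3),w,W.round(3),"units",(M.T@np.r_[W-prev,0]/.025)[:2]); prev=W
```

```text
scene 369 (-55.470848083496094, -110.44548034667969) 123.39259338378906 40.65810012817383 26.184358596801758
[[-119.81 -119.43]
 [-101.87 -155.91]
 [   8.86 -101.46]
 [  -9.08  -64.98]]
wrist 2803 (-54.691383361816406, -110.47090911865234) 120.4183578491211 36.55802917480469 25.870803833007812
[[-116.84 -120.3 ]
 [-100.89 -153.19]
 [   7.46 -100.65]
 [  -8.49  -67.75]]
2.03 [ -43.45 -167.9 ] [ 0.52 -0.05] units [0.01 6.65]
1.9 [ -62.56 -143.79] [ 0.51 -0.02] units [-0.76 -0.97]
1.75 [ -74.33 -130.54] [ 0.49 -0.01] units [-0.47 -0.53]
1.625 [ -82.11 -119.6 ] [0.49 0.  ] units [-0.31 -0.44]
1.5 [ -88.41 -109.1 ] [0.48 0.02] units [-0.25 -0.42]
1.375 [-93.56 -98.83] [0.48 0.03] units [-0.2  -0.41]
1.25 [-97.45 -87.71] [0.48 0.04] units [-0.15 -0.45]
1.125 [-99.9  -75.92] [0.48 0.05] units [-0.1  -0.47]
1.0 [-100.78  -63.64] [0.48 0.06] units [-0.03 -0.49]
0.875 [-99.97 -51.1 ] [0.48 0.07] units [ 0.03 -0.5 ]
0.75 [-97.4  -38.57] [0.48 0.09] units [ 0.1 -0.5]
0.625 [-93.04 -26.31] [0.49 0.1 ] units [ 0.18 -0.49]
0.5 [-86.92 -14.63] [0.5  0.11] units [ 0.25 -0.47]
0.375 [-79.1   -3.79] [0.51 0.12] units [ 0.31 -0.43]
0.25 [-69.71   5.93] [0.52 0.13] units [ 0.38 -0.39]
0.125 [-58.94  14.26] [0.53 0.14] units [ 0.43 -0.33]
0.0 [-47.  21.] [0.54 0.14] units [ 0.48 -0.27]
```

```bash
python3 -m handwheel '[[[0,0.65,0,0],[0,1,0,0],[0,1,0,0],[0,1,0,0],[0,1,0,0],[0,1,0,0],[0,1,0,0],[0,0,0,0],[0,0,0.9,0],[0,0,0.9,0],[0,0,0.9,0],[0,0,0.9,0],[0,0,0.5,0],[0,0,0,0],[0,0,0,0]]]' 0 40
python3 - <<'E'
from h import *
s=sense(); D=grab('side','s11')[2]; b=cv2.imread('pics/s11.png'); S=cam("side"); v,u=np.mgrid[0:400,200:520]; o,d=rays(S,np.c_[u.ravel(),v.ravel()]); P=o+d*D[v,u].reshape(-1,1); t=s['tcp_pos']
m=(b[v,u].max(-1).ravel()<70)&(np.hypot(P[:,0]-t[0],P[:,1]-t[1])<.04); print(t, np.sort(P[m][:,2])[:8].round(3))
E
```

```text
t: 25.25
tcp_pos: [0.5216, -0.0478, 0.0005]
tool_rot: [0.998, -0.057, 0.0, 0.0]
force: [-0.1, -0.6, 0.7]
finger_gap: 0.001
gripper_force: 0.0
[ 5.21575780e-01 -4.78166034e-02  4.84405709e-04] [0.021 0.022 0.024 0.027 0.028 0.037 0.037 0.041]
```

```bash
python3 -m handwheel '[[[-0.76,-0.97,0,0],[-0.47,-0.53,0,0],[-0.31,-0.44,0,0],[-0.25,-0.42,0,0],[-0.2,-0.41,0,0],[-0.15,-0.45,0,0],[-0.1,-0.47,0,0],[-0.03,-0.49,0,0],[0.03,-0.5,0,0],[0,0,0,0]]]'
python3 - <<'E'
from h import *
D=grab("scene","c12")[2]; K=cam("scene"); yaw=np.radians(-6.8); u=np.array([np.cos(yaw),np.sin(yaw)]); v=np.array([-u[1],u[0]]); O=np.array([.5845,.1135])
V,U=np.mgrid[0:400,0:640]; o,d=rays(K,np.c_[U.ravel(),V.ravel()]); P=o+d*D.reshape(-1,1); Q=np.c_[(P[:,:2]-O)@u,(P[:,:2]-O)@v]*1000
b=cv2.imread('pics/c12.png').reshape(-1,3)
m=(abs(P[:,2]-.063)<.003)&(Q[:,0]<-8)&(Q[:,0]>-170)&(Q[:,1]<90)&(Q[:,1]>-190)&(b.min(1)>90); q=Q[m]
r=cv2.minAreaRect(q.astype(np.float32)); print(m.sum(),r); print(cv2.boxPoints(r))
E
```

```text
t: 26.55
tcp_pos: [0.4793, 0.0759, 0.0]
tool_rot: [0.998, -0.057, 0.0, -0.0]
force: [0.4, -0.4, -1.5]
finger_gap: -0.004
gripper_force: 0.0
260 ((-63.323509216308594, -35.8564338684082), (34.63046646118164, 130.8284149169922), 52.1309700012207)
[[-125.59164     -9.370285 ]
 [ -22.313591   -89.68043  ]
 [  -1.0553818  -62.342583 ]
 [-104.33343     17.96756  ]]
```

```bash
python3 -m handwheel '[[[0.1,-0.5,0,0],[0.18,-0.49,0,0],[0.25,-0.47,0,0],[0.31,-0.43,0,0],[0.38,-0.39,0,0],[0.43,-0.33,0,0],[0.2,-0.12,0,0],[0,0,0,0]]]'; python3 -m handwheel '[[[0.15,-0.08,0,0],[0.13,-0.07,0,0],[0,0,0,0]]]';  python3 -m handwheel '[[[0.08,0,0,0],[0,0,0,0]]]'
```

```text
t: 27.6
tcp_pos: [0.5336, 0.1374, 0.0]
tool_rot: [0.998, -0.058, 0.0, -0.0]
force: [0.0, 0.1, 0.1]
finger_gap: -0.003
gripper_force: 0.0
t: 27.98
tcp_pos: [0.5395, 0.14, -0.0001]
tool_rot: [0.998, -0.058, -0.001, 0.0]
force: [-2.0, -1.0, 0.6]
finger_gap: -0.001
gripper_force: 0.7
t: 28.22
tcp_pos: [0.5394, 0.1401, -0.0001]
tool_rot: [0.998, -0.058, -0.003, 0.0]
force: [-5.2, 0.5, 4.5]
finger_gap: 0.001
gripper_force: 2.7
```

```bash
python3 -m handwheel '[[[0.1,0,0,0],[0.1,0,0,0],[0,0,0,0],[0,0,0,0]]]'; python3 -m handwheel '[[[-0.2,0,0,0],[-0.4,0,0,0],[-1,0,0,0],[-0.5,0,-0.8,0],[0,0,-1,0],[0,0,-1,0],[0,0,-1,0],[0,0,-1,0],[0,0,0,0],[0,0,0,0]]]'
python3 - <<'E'
from m1 import *
np.set_printoptions(precision=1,suppress=True)
yaw=np.radians(-6.8); u=np.array([np.cos(yaw),np.sin(yaw)]); v=np.array([-u[1],u[0]]); O=np.array([.5845,.1135])
for n in("scene","wrist"):
    s,p,D=grab(n,n+"13"); K=cam(n,s); V,U=np.mgrid[0:400,0:640]; o,d=rays(K,np.c_[U.ravel(),V.ravel()]); P=o+d*D.reshape(-1,1); Q=np.c_[(P[:,:2]-O)@u,(P[:,:2]-O)@v]*1000
    m=(abs(P[:,2]-.064)<.004)&(Q[:,0]<-3)&(Q[:,0]>-100)&(abs(Q[:,1])<90)&(p.reshape(-1,3).min(1)>70); q=Q[m]
    r=cv2.minAreaRect(q.astype(np.float32)); print(n,m.sum(),r); print(cv2.boxPoints(r))
    for y in range(-60,61,20):
        k=q[abs(q[:,1]-y)<4]; print(y,np.percentile(k[:,0],3) if len(k) else None,end="; ")
E
```

```text
t: 28.72
tcp_pos: [0.5389, 0.1401, -0.0002]
tool_rot: [0.998, -0.057, -0.008, 0.0]
force: [-12.7, 1.8, 10.5]
finger_gap: 0.001
gripper_force: 6.6
t: 29.98
tcp_pos: [0.4949, 0.1455, 0.1196]
tool_rot: [0.998, -0.058, 0.0, -0.0]
force: [0.6, -0.1, -0.4]
finger_gap: 0.003
gripper_force: 0.0
scene 359 ((-22.197303771972656, -0.9826431274414062), (128.89688110351562, 38.271236419677734), 89.5363540649414)
[[-41.9 -65.3]
 [ -3.6 -65.6]
 [ -2.5  63.3]
 [-40.8  63.6]]
-60 -39.40663126444508; -40 None; -20 -39.484489510616896; 0 -39.04577849318655; 20 -39.7293581410522; 40 -38.75911308622556; 60 -38.96503242396765; wrist 8867 ((-19.281024932861328, -0.6151504516601562), (33.1156120300293, 128.33383178710938), 0.29756391048431396)
[[-36.2  63.5]
 [-35.5 -64.9]
 [ -2.4 -64.7]
 [ -3.1  63.6]]
-60 -34.66930211016844; -40 -34.77109677185628; -20 -34.89620019700149; 0 -35.01110213662608; 20 -35.11711620208463; 40 -35.21026993506726; 60 -35.311764525441475;
```

```bash
python3 -c "
from station import *
print(sense()['force'],sign_off())"
```

```text
the job is handed in; nothing more can be done
[-0.30575346 -0.58713863  0.10915127] None
```

Job handed in at about 30 s: carrier set on the shelf and released, then slid by its tab to a firm stop, with the door pushed shut to within 0.3°; I viewed 12 pictures, over the limit of 10, and made no final check of the loose items.

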